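Square a power unit up on a shielded balance pan, then take its weight

ROBOT

A 6-joint arm with a two-finger parallel gripper is mounted at the origin on the work surface. World frame = base frame: x ahead of the robot, y to its left, z up, the work surface at z = 0. Lengths are in mm, angles in rad, forces in N, time in s.
With the tool pointing down it reaches from about 400 to 925 mm from the base axis. Payload 12.5 kg.
Tool frame: the origin (TCP) lies midway between the tips of the shut fingers; the grasp point (between the pads) lies 19 mm behind it (env.pinch_z is the z of the grasp point in the tool frame, in mm); z points along the fingers, y is the line along which they close (so a half turn about z gives the same grasp; the last joint's range is limited). The gripper opens to 95 mm and grips with 3 to 60 N. Pads are 20 mm wide; open, the fingers measure 119 mm over their backs; the gripper's body (75 mm by 180 mm) begins 59 mm behind the grasp point.
Start: joints at [-1.396, 0.491, 1.559, -0, 1.092, -0.106], TCP at [173.225, -600.533, 214.661] pointing down, gripper open.
Joint ranges: [-3.1, 3.1], [-0.84, 2.19], [0.05, 2.79], [-1.13, 4.28], [0.06, 2.93], [-2.69, 2.69]. Speed limits (rad/s): [2.22, 2.22, 2.79, 3.14, 3.14, 3.14].

INTERFACE

Orientations are given as [roll, pitch, yaw] about the fixed x, y, z axes, in that order (R = Rz(yaw) Ry(pitch) Rx(roll)).
In Python, from cell import env, eyes gives the robot as it stands.
- The arm moves only by the shell command python3 -m inch 'ROWS'. ROWS is JSON, a list of rows, each a list of 3 entries, a list of its own where there are three numbers: the shift along the tool's x, y, z in units of 60 mm (1.0 is 60 mm), then the turn about the tool's z in units of 5 degrees (1.0 is 5 degrees), then the closure, from -1 (fully open) to 1 (shut). In form: [[[tx, ty, tz], turn, claw], ...]. A call has exactly 10 rows; each row shifts and turns the commanded pose from where the row before left it, along the tool's axes as they then stand; what a row does not reach is not made up. A row lasts 1/8 s, in which the tool goes at most 62.5 mm and 10.7 degrees, less where a joint would pass 70% of its speed; a pose out of reach is approached as far as the arm can. A call is refused whole if a number of a shift passes 1 or a number of a turn 1, either way. A call with a gripper value outside its range is refused whole. The fingers move at their own pace and stop on an object; the grip force is fixed at half the most. Time passes only in rows, so rows that do not move let the fingers close, or fill a call up. It gives the time, the measured TCP pose, the force, the opening and the grip force at its end, in the units of the state.
- env.state(): the state, without advancing time (a new reading comes with each control period).
- eyes.read_camera(name): name is "scene" or "top"; returns a dict with "pixels" (480x640x3 uint8, red, green, blue), "fx", "fy", "cx", "cy" (pixels), "extrinsics" (4x4, takes a point from world to camera coordinates). Camera axes: x right, y down, z forward; pixel columns grow to the right and rows downward; lengths in mm; the calibration is good to about 2 mm. A picture is of the moment at which its call begins. There is no depth.
- env.job_done(): hands the job in; it is judged then, once.
Trained networks look in a picture, given as the dict that the camera call returned (one of the last four; its "shot" number tells which), for a name from the list of things; names that differ only in an ending like _2 or _b are one class to them, and where a whole thing is asked for, a point or a joint stands for the part that bears it (a point fixed in the world has none). Each returns a list of dicts, best first, with "score" (0 to 1); they miss things now and then, are a little off and sometimes report something else, mostly with a low value. They report only what shows in the picture. A call takes as long as a camera call.
- eyes.boxes_of(name, picture): "centre" ([row, column] in pixels, amid what is visible of it).
- eyes.cut_out(name, picture): "mask" (480x640 bool, what is visible of it) and "centre" ([row, column] in pixels, amid what is visible of it).
- eyes.spot_point(name, picture): "centre" ([row, column] in pixels: a listed point, or the origin of a listed thing).
The state is a dict: "t": time; "joints": joint angles; "qvel": joint speeds; "tau": joint torques, N m; "eef_pos": TCP position; "tcp_rot": TCP orientation; "ft_force": force on the tool from outside, world axes, zero at the start; "moment": the same for the moment, N m; "opening": opening from 0.0 (shut) to 1.0 (fully open); "grip_force": force on a finger pad.
Only numpy, scipy, OpenCV 4.12 (cv2) and the standard library are available. Lean on these libraries where they do the work, as an engineer would, in place of code of your own. Each camera call takes 0.05 s, during which the arm holds its last target. There are 200 camera calls.

TASK

The square power unit was left crooked on the small pan of the balance, with its corners hanging over. Reach in over the draught shield, rest your fingertips gently on its top, never pressing with more than about two kilograms, and slide it until it sits square and no edge overhangs the pan. Then press the wide bar key on the balance all the way down to take the weight, let go, and leave the small round key and the tools lying about alone.

Things in the scene. Friction and masses are not known exactly. Their poses are not given: they have to be found in the camera images.
- scale: White bench balance, fixed, 225 x 160 mm. Origin on the table, x points away from the keys. Deck 48 mm high, x -45 to +115 mm; on it, round the pan (centre at x = 35 mm), a square clear draught shield, open above: 133 mm inside, walls 3 mm, top 104 mm above the table, so no room for fingers beside the unit. In front, x -110 to -45 mm, a console 28 mm high with two keys.
- pan: The balance's square steel weighing pan: 100 x 100 mm, fixed. Origin: centre of its flat top face, 66 mm above the table; z up, x and y parallel to its sides, x pointing away from the keys.
- unit: Power unit, 97 x 97 mm, about 0.6 kg, too wide to grip. Origin: centre of underside, axes along its sides. Its hard flat cover stands 25 to 34 mm above the origin, differing by run, not reported: feel for it at under 10 mm/s. Smooth below, grippy on top, it follows fingertips pressed on with 7 to 14 N, slipping a little. Starts within 8 mm of centre each way, turned 0.07 to 0.18 rad anticlockwise.
- unit_corner1 (a point): Bottom corner of the unit at its own +x, +y.
- unit_corner2 (a point): Bottom corner of the unit at its own +x, -y.
- unit_corner3 (a point): Bottom corner of the unit at its own -x, -y.
- unit_corner4 (a point): Bottom corner of the unit at its own -x, +y.
- bar_key (a joint): Travel of the wide bar key: 0 up, 0.004 m fully down; a spring of 1 N per mm brings it back (4 N when fully down).
- bar_key_top (a point): Centre of the top of the wide bar key (black, 18 x 40 mm, top 37 mm above the table), on the console, 117 mm in front of the pan's centre (pan's -x) and 36 mm to the robot's right (pan's -y); the shield's front wall is 47 mm behind it.
- dot_key (a joint): Travel of the small round key (16 mm across) on the same console, 78 mm to the left of the bar key: 0 up, 0.004 m down. To be left alone.
- screwdriver: Screwdriver lying beside the scale on the robot's left; to be left alone. Origin under its middle.
- cutters: Blue-handled side cutters lying beside the scale on the robot's right, about 16 mm high; to be left alone.
- reel: Solder reel, 58 mm across and 40 mm high, standing on the table left of the scale; to be left alone.
- small_unit: A smaller aluminium unit, 60 x 60 x 30 mm, on the table to the right; to be left alone.
- multimeter: Orange multimeter, 150 x 75 x 34 mm, lying on the table far to the left; to be left alone.

How it is judged:
By the outcome, as a careful person would: the job done as asked, in the order asked, and still so for the second after the job is handed in, with the robot touching nothing.
It also fails if it takes over 64 s, if anything falls off the work surface, if the arm or the gripper's body presses on something with over 40 N, if the wrist force passes 120 N, or if a joint passes its speed limit or range.

## Working session

There is one attempt and no reset: what is moved stays moved. The work goes in short steps, Python scripts to look and compute and a shell command to move; the robot and the scene stay as the last step left them, time stands still between calls to the robot, and variables do not carry over. Pictures are saved under pics/ and viewed, at most 10 in all, crops included, and the job is handed in when it is done.

```bash
ls; mkdir -p pics; cat > h.py <<'E'
import numpy as np, cv2
from cell import env, eyes
from scipy.spatial.transform import Rotation as R
def ray(p,rc,z):
    E=np.array(p["extrinsics"]);Rm=E[:3,:3];t=E[:3,3]
    d=Rm.T@np.array([(rc[1]-p["cx"])/p["fx"],(rc[0]-p["cy"])/p["fy"],1]);o=-Rm.T@t
    return o+d*(z-o[2])/d[2]
def save(p,n): cv2.imwrite(n,p["pixels"][:,:,::-1])
E
cat > a.py <<'E'
from h import *
Z=dict(pan=66,unit=66,unit_corner1=66,unit_corner2=66,unit_corner3=66,unit_corner4=66,bar_key_top=37,scale=0)
for c in ("top","scene"):
    p=eyes.read_camera(c); save(p,f"pics/{c}1.png")
    E=np.array(p["extrinsics"]);print(c,p["fx"],(-E[:3,:3].T@E[:3,3]).round())
    for n,z in Z.items():
        for r in eyes.spot_point(n,p)[:2]: print(n,round(r["score"],2),np.round(r["centre"],1),ray(p,r["centre"],z).round(1))
print(env.state())
E
python3 a.py
```

```text
pics
top 581.9670588600342 [ 370.   28. 1246.]
unit 0.84 [210.4 365.3] [573.5 -69.9  66. ]
unit_corner1 0.91 [236.4 386.1] [ 519.  -111.3   66. ]
unit_corner1 0.85 [189.9 387. ] [ 615.9 -115.8   66. ]
unit_corner2 0.91 [236.4 386.1] [ 519.  -111.3   66. ]
unit_corner2 0.85 [189.9 387. ] [ 615.9 -115.8   66. ]
unit_corner3 0.91 [236.4 386.1] [ 519.  -111.3   66. ]
unit_corner3 0.85 [189.9 387. ] [ 615.9 -115.8   66. ]
unit_corner4 0.91 [236.4 386.1] [ 519.  -111.3   66. ]
unit_corner4 0.85 [189.9 387. ] [ 615.9 -115.8   66. ]
bar_key_top 0.51 [270.  373.4] [452.6 -86.3  37. ]
scale 0.57 [230.1 358.1] [541.8 -58.8   0. ]
scale 0.37 [293.2 145.9] [411.9 395.2   0. ]
scene 539.7399027017773 [1483.   32.  862.]
unit 0.62 [245.9 281.7] [579.8 -70.9  66. ]
unit_corner1 0.94 [262.6 303.5] [631.9 -19.2  66. ]
unit_corner1 0.84 [229.9 308. ] [520.8 -15.   66. ]
unit_corner2 0.94 [262.6 303.5] [631.9 -19.2  66. ]
unit_corner2 0.84 [229.9 308. ] [520.8 -15.   66. ]
unit_corner3 0.94 [262.6 303.5] [631.9 -19.2  66. ]
unit_corner3 0.84 [229.9 308. ] [520.8 -15.   66. ]
unit_corner4 0.94 [262.6 303.5] [631.9 -19.2  66. ]
unit_corner4 0.84 [229.9 308. ] [520.8 -15.   66. ]
scale 0.93 [255.5 290.4] [538.2 -55.8  -0. ]
scale 0.46 [256.2 258.6] [ 544.4 -130.7    0. ]
{'t': 0.9, 'joints': array([-1.39557568e+00,  4.90864255e-01,  1.55890375e+00,  2.19411505e-06,
        1.09173320e+00, -1.05576262e-01]), 'qvel': array([ 0.00089484, -0.00070105,  0.00039184, -0.00050638,  0.00100767,
       -0.00084865]), 'tau': array([-7.55512665e-04, -6.12462330e+01, -2.58425581e+01,  6.93214056e-02,
        4.45063272e-02, -1.31522484e-05]), 'eef_pos': array([ 173.23854703, -600.51720926,  214.68186559]), 'tcp_rot': array([3.14150150e+00, 7.70109052e-06, 2.80795893e-01]), 'ft_force': array([ 0.39119621, -0.8165846 ,  0.00227499]), 'moment': array([-0.03109165, -0.01901969,  0.00233641]), 'grip_force': 0.0, 'opening': 0.9970653918726897}
```

```bash
python3 - <<'E'
import cv2
a=cv2.imread('pics/top1.png');cv2.imwrite('pics/topc.png',cv2.resize(a[160:310,290:450],None,fx=5,fy=5,interpolation=2)[:600,:800] if 0 else cv2.resize(a[165:285,290:450],None,fx=5,fy=5,interpolation=2))
a=cv2.imread('pics/scene1.png');cv2.imwrite('pics/scenec.png',cv2.resize(a[195:315,210:370],None,fx=5,fy=5,interpolation=2))
E
```

```text
(no output)
```

View pics/topc.png

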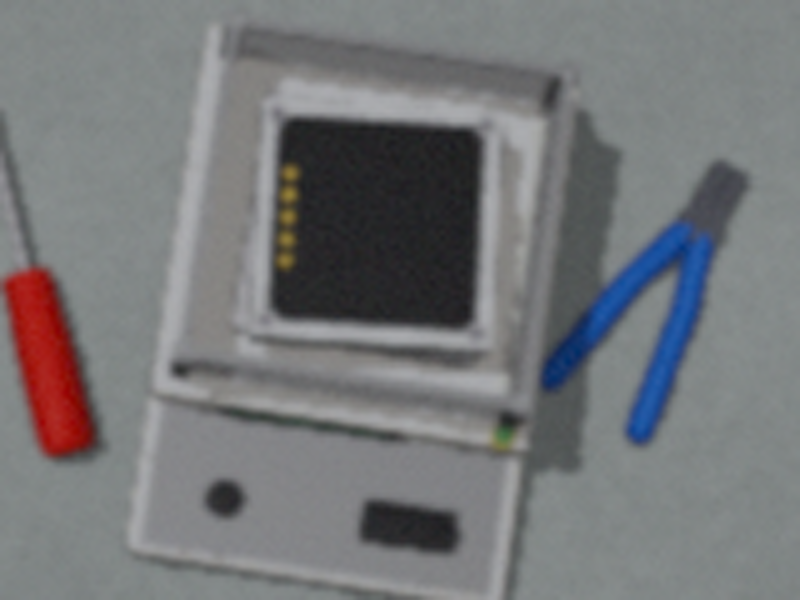

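View pics/scenec.png

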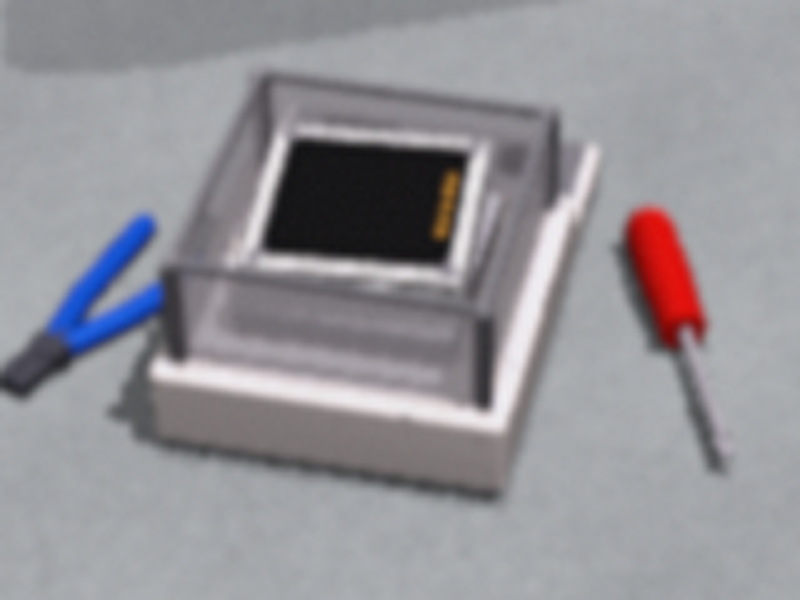

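The top view shows the unit (black cover with a light rim) at about crop (380,220), turned anticlockwise relative to the balance. The bar key is at (410,525) and the dot key at (225,498). The scene view shows the same arrangement behind the clear shield. Next I'll fit edge models of the balance and unit to sub-pixel accuracy.

```bash
cat > fit.py <<'E'
from h import *
from scipy.optimize import least_squares
from scipy.ndimage import map_coordinates
def proj(p,P):
    E=np.array(p["extrinsics"]);c=P@E[:3,:3].T+E[:3,3]
    return np.c_[p["fy"]*c[:,1]/c[:,2]+p["cy"],p["fx"]*c[:,0]/c[:,2]+p["cx"]]
def grab(cam,n):
    p=eyes.read_camera(cam);a=p["pixels"].astype(float)
    for _ in range(n-1): a=a+eyes.read_camera(cam)["pixels"]
    return p,(a/n)
def place(q,P):
    c,s=np.cos(q[2]),np.sin(q[2]);P=np.array(P,float)
    return np.c_[q[0]+c*P[:,0]-s*P[:,1],q[1]+s*P[:,0]+c*P[:,1],P[:,2]]
def seg(a,b,n=25,m=.08): t=np.linspace(m,1-m,n)[:,None];return np.array(a)*(1-t)+np.array(b)*t
def rect(x0,x1,y0,y1,z): c=[(x0,y0,z),(x1,y0,z),(x1,y1,z),(x0,y1,z)];return [(c[i],c[(i+1)%4]) for i in range(4)]
# scale edges (scale frame), pan centre x=35
S_top=[((-110,-80,28),(-110,80,28)),((-110,-80,28),(-45,-80,28))]+rect(-91,-73,-56,-16,37)
def icp(p,g,segs,q,w=3.0,iters=12,free=(1,1,1)):
    for it in range(iters):
        ww=w if it<iters//2 else max(1.2,w/2)
        A=[];r=[];res=[]
        for a,b in segs:
            L=seg(a,b);X=place(q,L);uv=proj(p,X);d=uv[-1]-uv[0];d/=np.linalg.norm(d);n=np.array([-d[1],d[0]])
            t=np.arange(-ww,ww+.01,.1)
            prof=map_coordinates(g,[(uv[:,:1]+n[0]*t),(uv[:,1:]+n[1]*t)],order=1)
            G=np.abs(np.gradient(cv2.GaussianBlur(prof,(0,0),4,3),axis=1))
            k=G.argmax(1);off=t[k];ok=(k>1)&(k<len(t)-2)&(G.max(1)>.25)
            med=np.median(off[ok]) if ok.sum()>5 else np.nan;res.append((med,ok.sum()))
            J=np.stack([((proj(p,place(q+np.eye(3)[i]*h,L))-uv)@n)/h for i,h in enumerate((.5,.5,.005))],1)
            ok&=np.abs(off-med)<1
            if ok.sum()>5: A.append(J[ok]);r.append(off[ok])
        A=np.vstack(A);r=np.hstack(r)
        dq=least_squares(lambda x:A@x-r,np.zeros(3),loss='soft_l1',f_scale=.3,x_scale=(1,1,.01)).x
        q=q+dq
    return q,res
def draw(img,p,q,segs,col,x0,y0,k):
    for a,b in segs:
        uv=proj(p,place(q,[a,b]));pt=[tuple(int(round(v)) for v in ((u[1]-x0+.5)*k,(u[0]-y0+.5)*k)) for u in uv]
        cv2.line(img,pt[0],pt[1],col,1)
E
cat > b.py <<'E'
from fit import *
import pickle
p,a=grab("top",8);pickle.dump((p,a),open("top.pkl","wb"))
p2,a2=grab("scene",4);pickle.dump((p2,a2),open("scene.pkl","wb"))
g=a.mean(2)
q,res=icp(p,g,S_top,np.array([540,-58,-.15]));print(q,np.round(res,2))
U=rect(-48.5,48.5,-48.5,48.5,29.5+66)
u,resu=icp(p,g,U,np.array([573,-69,-.08]));print(u,np.round(resu,2))
full=S_top+rect(-45,115,-80,80,48)+rect(-34.5,104.5,-69.5,69.5,104)+rect(-15,85,-50,50,66)
x0,y0,k=290,165,6
im=cv2.resize(a[y0:y0+100,x0:x0+133,::-1].clip(0,255).astype(np.uint8),None,fx=k,fy=k,interpolation=cv2.INTER_CUBIC)
draw(im,p,q,full,(0,255,0),x0,y0,k);draw(im,p,u,U,(0,0,255),x0,y0,k)
cv2.imwrite("pics/ov1.png",im[:600,:800])
E
python3 b.py
```

```text
[ 5.39933371e+02 -6.08585355e+01 -1.75380382e-01] [[-0.2 25. ]
 [ 0.2 25. ]
 [-0.1 25. ]
 [ 0.2 25. ]
 [ 0.1 25. ]
 [ 0.  25. ]]
[ 5.77541295e+02 -7.45085361e+01 -7.62249574e-02] [[-0.4 21. ]
 [ 0.1 25. ]
 [-0.3 25. ]
 [ 0.1 25. ]]
```

View pics/ov1.png

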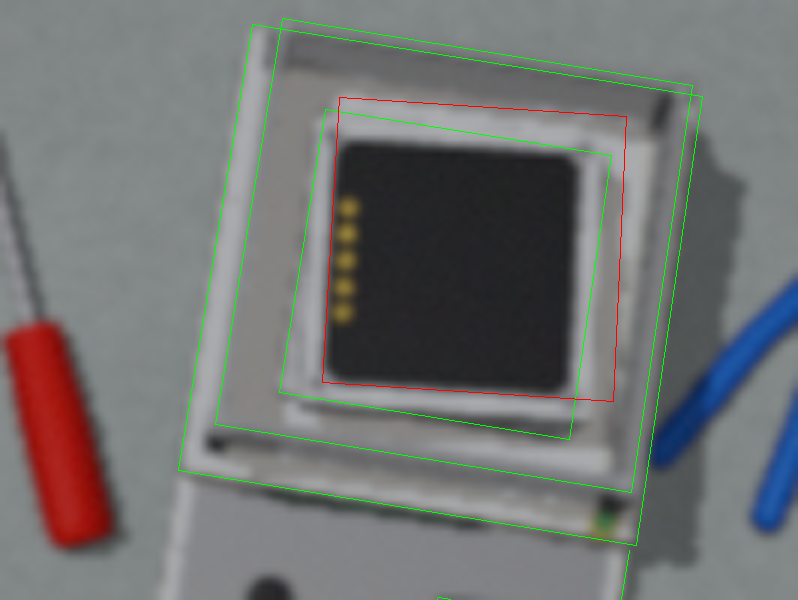

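```bash
cat > c.py <<'E'
from fit import *
import pickle
p,a=pickle.load(open("top.pkl","rb"));g=a.mean(2)
U=rect(-48.5,48.5,-48.5,48.5,95.5)
for i in [(569.5,-71,-.08),(566,-71,-.08),(570,-68,-.08),(573,-72,-.08)]:
    u,r=icp(p,g,U,np.array(i),w=2);print(u.round(3),np.round(r,2).tolist())
x0,y0,k=332,177,9
im=cv2.resize(a[y0:y0+65,x0:x0+66,::-1],None,fx=k,fy=k,interpolation=cv2.INTER_CUBIC)
im=((im-90)*1.9).clip(0,255).astype(np.uint8)
cv2.imwrite("pics/z1.png",im)
E
python3 c.py
```

```text
[ 5.68342e+02 -7.37670e+01 -9.10000e-02] [[-0.2, 21.0], [0.6, 25.0], [-0.2, 25.0], [0.6, 25.0]]
[ 5.64029e+02 -7.32100e+01 -1.06000e-01] [[-0.15, 22.0], [0.2, 25.0], [-0.1, 25.0], [0.3, 25.0]]
[ 5.68903e+02 -6.68050e+01 -6.40000e-02] [[0.2, 25.0], [0.6, 25.0], [0.2, 25.0], [0.6, 25.0]]
[ 5.70643e+02 -7.40620e+01 -7.20000e-02] [[-0.3, 19.0], [-0.6, 13.0], [-0.2, 25.0], [-0.2, 25.0]]
```

View pics/z1.png

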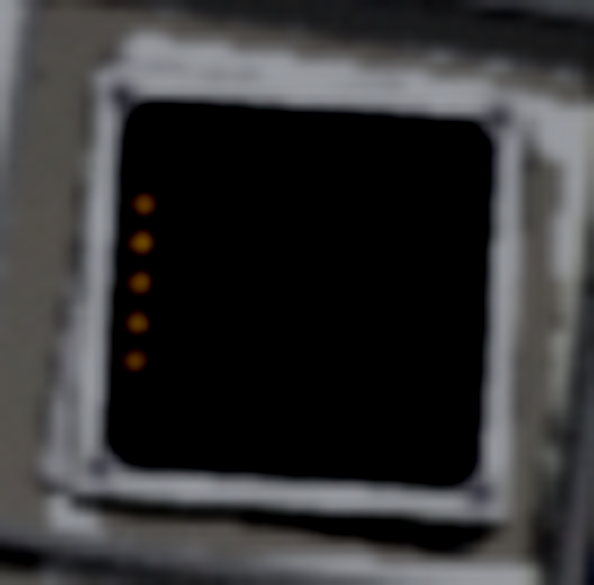

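The enlarged view shows the unit's light rim with corners near (100,75), (522,105), (500,515) and (75,490). The pan's corner shows at lower left near (45,480). I'll take intensity profiles across each edge to pin the edges down.

```bash
cat > d.py <<'E'
from fit import *
import pickle
p,a=pickle.load(open("top.pkl","rb"));g=a.mean(2)
def panel(p,g,u,z,half=40.):
    for it in range(5):
        u,r=icp(p,g,rect(-half,half,-half,half,z),u,w=3,iters=6)
        # size update: mean signed outward offset
    return u,r
u,r=panel(p,g,np.array([569,-68.5,-.1]),95.5);print("panel",u.round(3),np.round(r,2).tolist())
D=np.arange(30,62,1.0)
for name,f in dict(px=lambda d,t:(d,t),mx=lambda d,t:(-d,t),py=lambda d,t:(t,d),my=lambda d,t:(t,-d)).items():
    for part,ts in (("a",np.linspace(-30,-10,20)),("b",np.linspace(10,30,20))):
        row=[]
        for d in D:
            X=place(u,[(*f(d,t),95.5) for t in ts]);uv=proj(p,X)
            row.append(map_coordinates(g,uv.T,order=1).mean())
        print(name,part,np.round(row).astype(int).tolist())
# scale with deck edges
for nm,S in (("keys",S_top),("keys+deck",S_top+[((-45,-80,48),(115,-80,48)),((115,-80,48),(115,80,48)),((-45,80,48),(115,80,48))])):
    q,r=icp(p,g,S,np.array([540,-60.8,-.175]),w=2.5);print(nm,q.round(3),np.round(r,2).tolist(),"pan",place(q,[(35,0,66)]).round(2))
E
python3 d.py
```

```text
panel [ 5.71136e+02 -6.64150e+01 -7.60000e-02] [[-0.6, 25.0], [-0.6, 25.0], [-0.6, 25.0], [-0.6, 25.0]]
px a [36, 35, 35, 35, 35, 35, 35, 36, 38, 47, 64, 88, 115, 137, 154, 163, 167, 168, 167, 166, 163, 158, 151, 144, 137, 132, 127, 121, 116, 110, 107, 105]
px b [37, 37, 37, 37, 37, 37, 37, 37, 39, 48, 64, 88, 114, 136, 154, 162, 166, 166, 165, 165, 167, 168, 168, 165, 160, 152, 143, 136, 130, 125, 121, 116]
mx a [38, 38, 38, 38, 38, 38, 38, 39, 44, 53, 72, 96, 120, 142, 156, 163, 162, 154, 137, 114, 95, 81, 77, 83, 92, 105, 119, 132, 143, 152, 159, 161]
mx b [39, 39, 39, 39, 39, 39, 40, 41, 44, 54, 70, 94, 118, 140, 157, 163, 163, 156, 142, 121, 104, 100, 103, 115, 125, 130, 132, 133, 134, 134, 134, 131]
py a [41, 44, 50, 55, 60, 64, 64, 63, 60, 65, 81, 101, 128, 148, 159, 165, 165, 161, 155, 151, 147, 143, 139, 134, 130, 129, 129, 131, 131, 132, 132, 132]
py b [40, 43, 48, 55, 61, 65, 65, 63, 61, 63, 78, 99, 124, 146, 157, 164, 163, 157, 147, 137, 131, 128, 128, 129, 130, 130, 131, 131, 131, 131, 131, 131]
my a [37, 37, 37, 37, 37, 37, 37, 37, 40, 49, 63, 87, 111, 133, 150, 159, 163, 159, 152, 142, 134, 132, 131, 131, 131, 131, 132, 133, 134, 134, 131, 124]
my b [35, 35, 35, 35, 35, 35, 35, 36, 38, 49, 63, 88, 112, 134, 151, 159, 163, 159, 152, 142, 133, 131, 129, 131, 133, 138, 145, 153, 161, 165, 167, 163]
keys [ 5.39935e+02 -6.08390e+01 -1.76000e-01] [[-0.15, 25.0], [0.15, 25.0], [-0.15, 25.0], [0.15, 25.0], [0.15, 25.0], [0.05, 25.0]] pan [[574.4  -66.95  66.  ]]
keys+deck [ 5.40057e+02 -6.06230e+01 -1.73000e-01] [[-0.15, 25.0], [0.15, 25.0], [-0.15, 25.0], [0.15, 25.0], [0.15, 25.0], [-0.05, 25.0], [0.45, 25.0], [-0.15, 25.0], [-0.35, 25.0]] pan [[574.54 -66.64  66.  ]]
```

```bash
python3 -m inch '[[[0.7,-0.53,0],0,0],[[0.7,-0.53,0],0,0],[[0.7,-0.53,0],0,0],[[0.7,-0.53,0],0,0],[[0.7,-0.53,0],0,0],[[0.7,-0.53,0],0,0],[[0.7,-0.53,0],0,0],[[0.7,-0.53,0],0,0],[[0.7,-0.53,0],0,0],[[0.7,-0.53,0],0,0]]'
cat > to.py <<'E'
import sys
from h import *
x,y,z,yaw=map(float,sys.argv[1:]);s=env.state();Rm=R.from_euler('xyz',s["tcp_rot"]).as_matrix()
d=Rm.T@(np.array([x,y,z])-s["eef_pos"])
print("units",(d/60).round(3),"turn",round(-(yaw-s["tcp_rot"][2])/np.radians(5),3),"pos",s["eef_pos"].round(2),"rot",s["tcp_rot"].round(4),"F",s["ft_force"].round(2),"M",s["moment"].round(3),"op",round(s["opening"],3),"t",s["t"])
E
python3 to.py 571.1 -66.4 110 -0.076
```

```text
t: 2.75
eef_pos: [489.6, -177.1, 214.8]
tcp_rot: [3.141, -0.0, 0.281]
ft_force: [1.0, 0.0, 0.1]
opening: 0.5
grip_force: 0.0
units [ 1.816 -1.398  1.747] turn 4.088 pos [ 489.6  -177.13  214.84] rot [ 3.1411e+00 -3.0000e-04  2.8080e-01] F [0.98 0.03 0.08] M [-0.014 -0.03   0.025] op 0.5 t 2.75
```

```bash
python3 -m inch '[[[0.605,-0.466,0],0,0],[[0.605,-0.466,0],0,0],[[0.606,-0.466,0],0,0],[[0,0,0.3],0.9,0],[[0,0,0.3],0.9,0],[[0,0,0.3],0.9,0],[[0,0,0.3],0.9,0],[[0,0,0.3],0.488,0],[[0,0,0.3],0,0],[[0,0,0.02],0,0]]'
python3 to.py 571.1 -66.4 103 -0.076
```

```text
t: 4.0
eef_pos: [569.7, -67.7, 104.5]
tcp_rot: [-3.141, 0.002, -0.076]
ft_force: [0.4, 0.4, 0.2]
opening: 0.498
grip_force: 0.0
units [ 0.022 -0.024  0.026] turn 0.002 pos [569.65 -67.73 104.53] rot [-3.1414e+00  1.9000e-03 -7.5900e-02] F [0.39 0.42 0.24] M [ 0.093 -0.02  -0.004] op 0.498 t 4.0
```

```bash
cat > e.py <<'E'
from fit import *
import pickle
p,a=pickle.load(open("top.pkl","rb"));p2,a2=pickle.load(open("scene.pkl","rb"))
g,g2=a.mean(2),a2.mean(2);H=41.3
for z in (91,94,97,100):
    s=rect(-H,H,-H,H,z)
    u,_=icp(p,g,s,np.array([571.1,-66.4,-.076]))
    v,r=icp(p2,g2,s,np.array([571+1.2*(z-95),-66.4,-.076]))
    print(z,u.round(2),v.round(2),np.round(r,2).tolist())
# scale in scene camera: deck back edge/base back edges/left
S2=[((115,-80,48),(115,80,48)),((115,-80,0),(115,80,0)),((115,80,0),(115,80,48)),((115,-80,0),(115,-80,48)),((-45,80,48),(115,80,48))]
v,r=icp(p2,g2,S2,np.array([540,-60.7,-.174]));print(v.round(3),np.round(r,2).tolist())
E
python3 e.py; python3 -m inch '[[[0.022,-0.024,0.0167],0,0],[[0,0,0.0167],0,0],[[0,0,0.0167],0,0],[[0,0,0],0,0],[[0,0,0],0,0],[[0,0,0],0,0],[[0,0,0],0,0],[[0,0,0],0,0],[[0,0,0],0,0],[[0,0,0],0,0]]'; python3 to.py 571.1 -66.4 100 -0.076
```

```text
91 [ 5.7196e+02 -6.6810e+01 -8.0000e-02] [ 5.7025e+02 -6.8050e+01 -7.0000e-02] [[-0.1, 25.0], [0.3, 25.0], [-0.1, 25.0], [0.4, 25.0]]
94 [ 5.7145e+02 -6.6600e+01 -8.0000e-02] [ 5.7379e+02 -6.7630e+01 -7.0000e-02] [[0.0, 25.0], [0.3, 25.0], [0.0, 25.0], [0.4, 25.0]]
97 [ 5.7092e+02 -6.6320e+01 -8.0000e-02] [ 5.7717e+02 -6.7270e+01 -8.0000e-02] [[0.1, 25.0], [0.4, 25.0], [0.0, 25.0], [0.4, 25.0]]
100 [ 5.7042e+02 -6.6100e+01 -8.0000e-02] [ 5.807e+02 -6.690e+01 -7.000e-02] [[0.1, 25.0], [0.3, 25.0], [0.1, 25.0], [0.5, 25.0]]
[ 5.41178e+02 -6.18420e+01 -1.39000e-01] [[-0.6, 25.0], [0.5, 25.0], [-0.3, 25.0], [-0.05, 24.0], [-0.3, 25.0]]
t: 5.25
eef_pos: [571.5, -66.5, 102.4]
tcp_rot: [3.141, -0.0, -0.076]
ft_force: [0.3, 0.5, 0.3]
opening: 0.499
grip_force: 0.0
units [-0.007 -0.001  0.04 ] turn 0.0 pos [571.54 -66.48 102.42] rot [ 3.1415e+00 -1.0000e-04 -7.6000e-02] F [0.32 0.54 0.32] M [0.016 0.05  0.02 ] op 0.499 t 5.25
```

```bash
python3 -m inch '[[[0,0,0.015],0,0],[[0,0,0.015],0,0],[[0,0,0.015],0,0],[[0,0,0.015],0,0],[[0,0,0.015],0,0],[[0,0,0.015],0,0],[[0,0,0.005],0,0],[[0,0,0.003],0,0],[[0,0,0.002],0,0],[[0,0,0],0,0]]'; python3 to.py 571.1 -66.4 95 -0.076
```

```text
t: 6.5
eef_pos: [571.5, -66.5, 96.4]
tcp_rot: [3.141, -0.0, -0.076]
ft_force: [-0.5, -0.8, 0.0]
opening: 0.499
grip_force: 0.0
units [-0.007 -0.001  0.024] turn 0.001 pos [571.53 -66.48  96.43] rot [ 3.1415 -0.     -0.0759] F [-0.48 -0.83  0.03] M [0.038 0.034 0.062] op 0.499 t 6.5
```

```bash
python3 -m inch '[[[0,0,0.003],0,0],[[0,0,0.003],0,0],[[0,0,0.003],0,0],[[0,0,0.003],0,0],[[0,0,0.003],0,0],[[0,0,0.002],0,0],[[0,0,0],0,0],[[0,0,0],0,0],[[0,0,0],0,0],[[0,0,0],0,0]]'; python3 to.py 571.1 -66.4 95 -0.076
```

```text
t: 7.75
eef_pos: [571.5, -66.5, 95.4]
tcp_rot: [3.142, -0.0, -0.076]
ft_force: [-0.2, -0.1, 0.1]
opening: 0.5
grip_force: 0.0
units [-0.007 -0.001  0.007] turn 0.0 pos [571.53 -66.51  95.4 ] rot [ 3.1415 -0.     -0.076 ] F [-0.24 -0.1   0.13] M [0.024 0.056 0.001] op 0.5 t 7.75
```

```bash
python3 -m inch '[[[0,0,0.002],0,0],[[0,0,0.002],0,0],[[0,0,0.002],0,0],[[0,0,0.002],0,0],[[0,0,0.002],0,0],[[0,0,0.002],0,0],[[0,0,0.002],0,0],[[0,0,0.002],0,0],[[0,0,0],0,0],[[0,0,0],0,0]]'; python3 to.py 571.1 -66.4 95 -0.076
```

```text
t: 9.0
eef_pos: [571.5, -66.5, 94.4]
tcp_rot: [3.141, -0.0, -0.076]
ft_force: [0.2, 0.3, 0.4]
opening: 0.498
grip_force: 0.0
units [-0.007 -0.001 -0.009] turn 0.001 pos [571.53 -66.48  94.43] rot [ 3.1415 -0.     -0.0759] F [0.18 0.35 0.36] M [ 0.012  0.056 -0.032] op 0.498 t 9.0
```

```bash
python3 -m inch '[[[0,0,0.002],0,0],[[0,0,0.002],0,0],[[0,0,0.002],0,0],[[0,0,0.002],0,0],[[0,0,0.002],0,0],[[0,0,0.002],0,0],[[0,0,0.002],0,0],[[0,0,0.002],0,0],[[0,0,0],0,0],[[0,0,0],0,0]]'; python3 to.py 571.1 -66.4 95 -0.076
```

```text
t: 10.25
eef_pos: [571.5, -66.5, 93.5]
tcp_rot: [3.141, -0.0, -0.076]
ft_force: [-0.5, 0.3, 0.3]
opening: 0.505
grip_force: 0.0
units [-0.007 -0.001 -0.025] turn 0.0 pos [571.52 -66.49  93.48] rot [ 3.1415 -0.     -0.076 ] F [-0.52  0.32  0.28] M [ 0.077  0.043 -0.043] op 0.505 t 10.25
```

```bash
python3 -m inch '[[[0,0,0.002],0,0],[[0,0,0.002],0,0],[[0,0,0.002],0,0],[[0,0,0.002],0,0],[[0,0,0.002],0,0],[[0,0,0.002],0,0],[[0,0,0.002],0,0],[[0,0,0.002],0,0],[[0,0,0],0,0],[[0,0,0],0,0]]'; python3 to.py 571.1 -66.4 95 -0.076
```

```text
t: 11.5
eef_pos: [571.5, -66.5, 92.8]
tcp_rot: [3.141, -0.0, -0.076]
ft_force: [-0.9, 0.6, 6.5]
opening: 0.497
grip_force: 2.6
units [-0.007 -0.001 -0.037] turn 0.0 pos [571.54 -66.49  92.76] rot [ 3.1415e+00 -2.0000e-04 -7.6000e-02] F [-0.9   0.59  6.53] M [0.113 0.34  0.055] op 0.497 t 11.5
```

```bash
python3 -m inch '[[[0,0,0.0025],0,0],[[0,0,0],0,0],[[0.008,0,0],0.18,0],[[0.008,0,0],0.19,0],[[0.008,0,0],0.19,0],[[0.008,0,0],0.19,0],[[0.008,0,0],0.19,0],[[0.008,0,0],0.18,0],[[0,0,0],0,0],[[0,0,0],0,0]]'; python3 to.py 574.5 -66.8 95 -0.1745
```

```text
t: 12.75
eef_pos: [574.7, -66.9, 92.8]
tcp_rot: [3.141, -0.001, -0.174]
ft_force: [-0.8, -0.2, 5.5]
opening: 0.5
grip_force: 3.0
units [-0.003 -0.001 -0.037] turn 0.009 pos [574.7  -66.89  92.79] rot [ 3.1415e+00 -1.0000e-03 -1.7370e-01] F [-0.84 -0.23  5.5 ] M [ 0.108  0.272 -0.076] op 0.5 t 12.75
```

```bash
python3 -m inch '[[[0,0,-0.1],0,0],[[0,0,-0.9],0,0],[[0,0.9,-0.3],0,0],[[0,0.95,0],0,0],[[0,0.95,0],0,0],[[0,0.95,0],0,0],[[0,0,0],0,0],[[0,0,0],0,0],[[0,0,0],0,0],[[0,0,0],0,0]]'
cat > look.py <<'E'
from fit import *
import sys,pickle
p,a=grab("top",8);g=a.mean(2);z=92.8;H=41.3
pickle.dump((p,a),open("look.pkl","wb"))
S=S_top+[((-45,-80,48),(115,-80,48)),((115,-80,48),(115,80,48)),((-45,80,48),(115,80,48))]
q0=np.array([540.05,-60.7,-.1745])
for nm,s in (("keys",S_top),("all",S)):
    q,r=icp(p,g,s,q0,w=2.5);pan=place(q,[(35,0,66)])[0];print(nm,q.round(3),np.round(r,2).tolist(),pan.round(2))
u,r=icp(p,g,rect(-H,H,-H,H,z),np.array([pan[0],pan[1],q[2]]),w=4);print("unit",u.round(3),np.round(r,2).tolist())
D=np.arange(44,56,.5)
for name,f in dict(px=lambda d,t:(d,t),mx=lambda d,t:(-d,t),py=lambda d,t:(t,d),my=lambda d,t:(t,-d)).items():
    print(name,[int(map_coordinates(g,proj(p,place(u,[(*f(d,t),z) for t in np.linspace(-30,30,30)])).T,order=1).mean()) for d in D])
d=u[:2]-pan[:2];c,s=np.cos(q[2]),np.sin(q[2]);print("err in pan frame",(c*d[0]+s*d[1]).round(2),(-s*d[0]+c*d[1]).round(2),"yaw",(u[2]-q[2]).round(4))
x0,y0,k=325,172,10
full=S+rect(-34.5,104.5,-69.5,69.5,104)+rect(-15,85,-50,50,66)
im=cv2.resize(a[y0:y0+60,x0:x0+80,::-1].clip(0,255).astype(np.uint8),None,fx=k,fy=k,interpolation=cv2.INTER_CUBIC)
im=((im.astype(float)-60)*1.4).clip(0,255).astype(np.uint8)
draw(im,p,q,full,(0,255,0),x0,y0,k);draw(im,p,u,rect(-48.5,48.5,-48.5,48.5,z),(0,0,255),x0,y0,k);draw(im,p,u,rect(-48.5,48.5,-48.5,48.5,66),(255,0,0),x0,y0,k)
cv2.imwrite(sys.argv[1],im)
E
python3 look.py pics/l1.png; python3 to.py 574.5 -66.8 95 -0.1745
```

```text
t: 14.0
eef_pos: [535.9, -287.4, 170.5]
tcp_rot: [3.142, -0.0, -0.172]
ft_force: [0.4, 0.3, 0.2]
opening: 0.496
grip_force: 0.0
keys [ 5.4125e+02 -6.2468e+01 -2.0000e-01] [[nan, 0.0], [0.05, 25.0], [0.05, 21.0], [0.05, 25.0], [nan, 0.0], [nan, 0.0]] [575.55 -69.41  66.  ]
all [ 5.40427e+02 -6.03610e+01 -1.74000e-01] [[nan, 0.0], [0.05, 25.0], [0.05, 21.0], [0.05, 25.0], [nan, 0.0], [nan, 0.0], [0.35, 25.0], [-0.05, 25.0], [-0.35, 25.0]] [574.9  -66.42  66.  ]
unit [ 5.74603e+02 -6.70170e+01 -1.74000e-01] [[-0.1, 25.0], [0.0, 25.0], [-0.1, 25.0], [-0.1, 25.0]]
px [175, 181, 185, 188, 189, 190, 190, 189, 187, 185, 182, 179, 175, 171, 167, 163, 160, 157, 154, 151, 148, 146, 143, 140]
mx [176, 182, 185, 186, 185, 182, 178, 172, 163, 153, 141, 130, 119, 110, 103, 98, 96, 96, 98, 100, 104, 108, 115, 122]
py [178, 183, 186, 187, 187, 185, 182, 178, 174, 170, 165, 160, 156, 152, 150, 149, 148, 148, 148, 149, 150, 151, 151, 151]
my [173, 179, 183, 186, 186, 185, 183, 180, 177, 172, 168, 163, 159, 157, 155, 153, 152, 152, 152, 152, 152, 152, 153, 154]
err in pan frame -0.19 -0.64 yaw 0.0002
units [ 2.000e-03 -3.750e+00  1.256e+00] turn 0.01 pos [ 535.52 -288.39  170.39] rot [ 3.1415 -0.     -0.1736] F [-0.59  0.23  0.13] M [-0.042  0.03   0.041] op 0.497 t 14.4
```

View pics/l1.png

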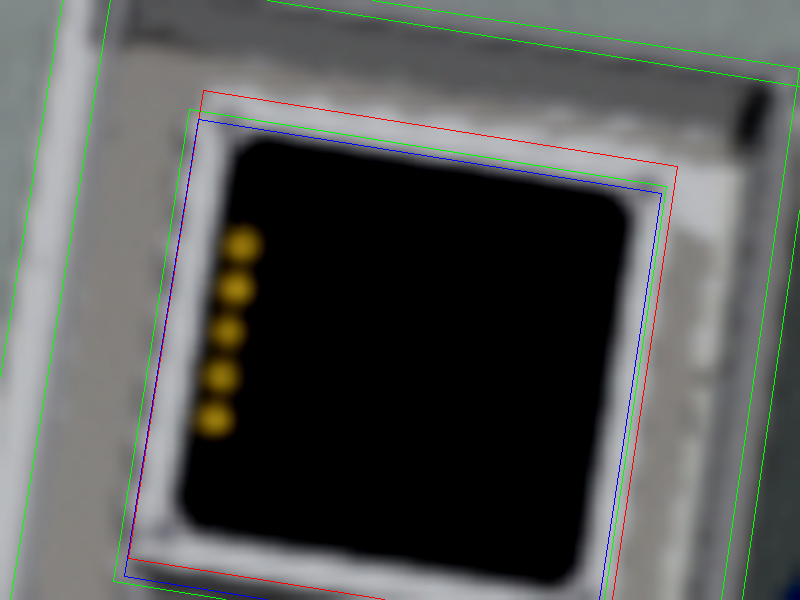

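The overlay shows the unit's rim now parallel to the pan, and the lower-left corner at about (128,558) matches. I'll check the pan edges directly in the first image, where parts of them showed.

```bash
cat > f.py <<'E'
from fit import *
import pickle
q=np.array([540.0,-60.73,-.1745])
for fn in ("top.pkl","look.pkl","scene.pkl"):
    p,a=pickle.load(open(fn,"rb"));g=a.mean(2);print(fn,"offset from edge -5..5")
    def pr(n,f,ts):
        D=np.arange(-5,5.1,.5)
        print(n,[int(map_coordinates(g,proj(p,place(q,[(*f(d,t),66) for t in ts])).T,order=1).mean()) for d in D])
    L=lambda d,t:(35+t,50+d);F=lambda d,t:(85+d,t);Rr=lambda d,t:(35+t,-50-d);N=lambda d,t:(-15-d,t)
    for n,f in (("left+y",L),("far+x",F),("right-y",Rr),("near-x",N)):
        for ts in ((-47,-30),(-25,-5),(5,25),(30,47)): pr(f"{n} {ts}",f,np.linspace(*ts,20))
E
python3 f.py
```

```text
top.pkl offset from edge -5..5
left+y (-47, -30) [149, 149, 150, 150, 151, 150, 149, 147, 144, 141, 138, 135, 132, 131, 129, 129, 129, 130, 130, 131, 131]
left+y (-25, -5) [160, 157, 155, 152, 150, 148, 145, 142, 139, 136, 133, 131, 130, 128, 128, 128, 128, 129, 130, 130, 131]
left+y (5, 25) [157, 160, 162, 163, 162, 159, 156, 151, 146, 142, 137, 133, 131, 129, 128, 127, 128, 128, 129, 129, 130]
left+y (30, 47) [134, 137, 142, 146, 148, 150, 152, 153, 153, 151, 148, 145, 141, 138, 134, 131, 129, 128, 128, 128, 128]
far+x (-47, -30) [95, 98, 103, 108, 113, 118, 123, 127, 133, 138, 143, 147, 150, 153, 156, 158, 160, 161, 162, 162, 161]
far+x (-25, -5) [70, 81, 93, 106, 118, 129, 139, 147, 153, 158, 162, 164, 166, 166, 167, 166, 166, 166, 165, 165, 164]
far+x (5, 25) [140, 148, 154, 158, 162, 164, 166, 166, 166, 166, 167, 167, 167, 168, 168, 169, 168, 168, 167, 165, 163]
far+x (30, 47) [162, 164, 165, 165, 164, 164, 163, 163, 162, 162, 162, 163, 164, 165, 165, 165, 165, 164, 163, 161, 157]
right-y (-47, -30) [109, 111, 114, 116, 118, 120, 122, 124, 126, 128, 130, 133, 135, 137, 139, 141
[... 4023 characters left out ...]
51, 166, 179, 191, 201, 208]
right-y (5, 25) [128, 129, 130, 131, 133, 136, 138, 142, 146, 151, 157, 163, 169, 175, 180, 185, 189, 192, 193, 194, 194]
right-y (30, 47) [117, 117, 117, 117, 117, 117, 117, 117, 118, 118, 119, 120, 121, 122, 124, 126, 127, 129, 131, 134, 136]
near-x (-47, -30) [22, 22, 22, 22, 22, 22, 22, 22, 22, 22, 22, 22, 22, 22, 22, 22, 22, 22, 22, 22, 22]
near-x (-25, -5) [22, 22, 22, 22, 22, 22, 22, 22, 22, 22, 22, 22, 22, 22, 22, 22, 22, 22, 22, 22, 22]
near-x (5, 25) [35, 36, 36, 37, 37, 37, 37, 37, 37, 38, 38, 38, 38, 38, 38, 38, 38, 38, 38, 38, 38]
near-x (30, 47) [170, 170, 170, 171, 171, 171, 171, 171, 171, 170, 170, 170, 169, 169, 168, 168, 167, 166, 165, 165, 164]
```

The visible pan edge agrees with the model to about 0.4 mm and the margin is 1.5 mm, so the unit is well placed. Next is the bar key, with shut fingers.

```bash
python3 to.py 453 -81.9 42 -0.1745
```

```text
units [-1.949 -3.152  2.139] turn 0.01 pos [ 535.52 -288.39  170.39] rot [ 3.1415 -0.     -0.1736] F [-0.59  0.23  0.13] M [-0.042  0.03   0.041] op 0.497 t 14.4
```

```bash
python3 -m inch '[[[-0.487,-0.788,0],0.01,1],[[-0.487,-0.788,0],0,1],[[-0.487,-0.788,0],0,1],[[-0.488,-0.788,0],0,1],[[0,0,0],0,1],[[0,0,0.6],0,1],[[0,0,0.6],0,1],[[0,0,0.6],0,1],[[0,0,0.2],0,1],[[0,0,0],0,1]]'; python3 to.py 453 -81.9 38 -0.1745
```

```text
t: 15.65
eef_pos: [453.3, -82.3, 50.2]
tcp_rot: [-3.142, 0.001, -0.175]
ft_force: [-0.6, -0.9, 0.2]
opening: 0.002
grip_force: 0.0
units [-0.007 -0.005  0.204] turn -0.005 pos [453.34 -82.29  50.22] rot [-3.1416e+00  8.0000e-04 -1.7490e-01] F [-0.64 -0.87  0.16] M [0.052 0.005 0.005] op 0.002 t 15.65
```

```bash
python3 -m inch '[[[0,0,0.05],0,1],[[0,0,0.05],0,1],[[0,0,0.05],0,1],[[0,0,0.05],0,1],[[0,0,0.017],0,1],[[0,0,0.017],0,1],[[0,0,0.017],0,1],[[0,0,0.01],0,1],[[0,0,0],0,1],[[0,0,0],0,1]]'; python3 to.py 453 -81.9 33 -0.1745
```

```text
t: 16.9
eef_pos: [453.1, -81.9, 34.7]
tcp_rot: [3.142, 0.0, -0.175]
ft_force: [0.6, 1.1, 2.1]
opening: 0.006
grip_force: 1.2
units [-0.002  0.001  0.029] turn -0.001 pos [453.1  -81.88  34.74] rot [ 3.1415  0.     -0.1746] F [0.59 1.06 2.09] M [ 0.109  0.168 -0.008] op 0.006 t 16.9
```

Force of about 2 N at 34.7 mm matches the spring, so the fingers are on the key. I'll press to the stop.

```bash
python3 -m inch '[[[0,0,0.015],0,1],[[0,0,0.01],0,1],[[0,0,0.003],0,1],[[0,0,0.003],0,1],[[0,0,0.003],0,1],[[0,0,0.002],0,1],[[0,0,0],0,1],[[0,0,0],0,1],[[0,0,0],0,1],[[0,0,0],0,1]]'; python3 to.py 453 -81.9 33 -0.1745
```

```text
t: 18.15
eef_pos: [453.2, -81.9, 33.2]
tcp_rot: [3.141, -0.001, -0.175]
ft_force: [-3.7, 1.7, 16.4]
opening: 0.005
grip_force: 7.9
units [-0.002  0.001  0.003] turn -0.0 pos [453.15 -81.88  33.16] rot [ 3.1414e+00 -5.0000e-04 -1.7450e-01] F [-3.71  1.73 16.41] M [0.252 0.725 0.015] op 0.005 t 18.15
```

The force rose sharply to 16 N, so the key is on its stop. Now I'll let go, move clear and check.

```bash
python3 -m inch '[[[0,0,-0.05],0,1],[[0,0,-0.3],0,1],[[0,0,-0.9],0,1],[[0,0,-0.9],0,1],[[0,0.9,0],0,1],[[0,0.9,0],0,1],[[0,0.9,0],0,1],[[0,0.9,0],0,1],[[0,0.9,0],0,1],[[0,0.9,0],0,1]]'; python3 -m inch '[[[0,0.5,0],0,1],[[0,0,0],0,1],[[0,0,0],0,1],[[0,0,0],0,1],[[0,0,0],0,1],[[0,0,0],0,1],[[0,0,0],0,1],[[0,0,0],0,1],[[0,0,0],0,1],[[0,0,0],0,1]]'; python3 look.py pics/l2.png; python3 -c "
from h import *
save(eyes.read_camera('top'),'pics/end.png')"
```

```text
t: 19.4
eef_pos: [396.3, -402.8, 161.4]
tcp_rot: [3.141, -0.0, -0.175]
ft_force: [-0.0, 0.8, 0.7]
opening: 0.008
grip_force: 0.0
t: 20.65
eef_pos: [391.6, -430.5, 161.6]
tcp_rot: [3.142, -0.0, -0.175]
ft_force: [-0.3, 0.5, -0.2]
opening: 0.003
grip_force: 0.0
keys [ 5.39929e+02 -6.08320e+01 -1.76000e-01] [[-0.15, 25.0], [0.15, 25.0], [-0.15, 25.0], [0.15, 25.0], [0.15, 25.0], [-0.05, 25.0]] [574.39 -66.96  66.  ]
all [ 5.40036e+02 -6.05690e+01 -1.73000e-01] [[-0.15, 25.0], [0.15, 25.0], [-0.15, 25.0], [0.15, 25.0], [0.15, 25.0], [-0.05, 25.0], [0.35, 25.0], [-0.15, 25.0], [-0.35, 25.0]] [574.52 -66.59  66.  ]
unit [ 5.74639e+02 -6.70160e+01 -1.73000e-01] [[-0.1, 25.0], [-0.1, 25.0], [-0.1, 25.0], [-0.1, 25.0]]
px [161, 166, 170, 173, 174, 175, 174, 173, 172, 170, 167, 164, 160, 156, 152, 149, 145, 142, 139, 137, 134, 132, 129, 127]
mx [161, 166, 170, 171, 170, 168, 164, 158, 150, 140, 129, 117, 108, 99, 93, 88, 86, 85, 87, 89, 92, 97, 102, 109]
py [164, 168, 171, 172, 172, 170, 167, 163, 159, 155, 150, 146, 141, 138, 136, 135, 135, 134, 135, 135, 136, 137, 137, 137]
my [158, 164, 168, 171, 171, 170, 168, 166, 162, 158, 153, 149, 145, 142, 140, 139, 138, 138, 138, 138, 138, 138, 139, 139]
err in pan frame 0.2 -0.4 yaw -0.0004
```

View pics/end.png

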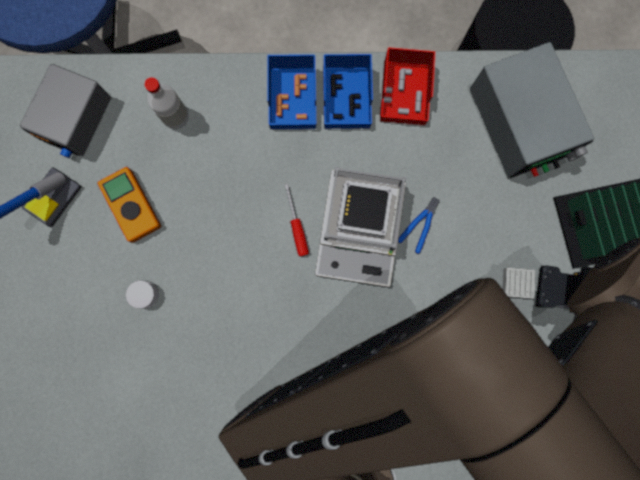

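The last picture shows the unit (365,210) square on the pan, the bar key (372,270) back up, the tools untouched and the arm clear.

```bash
python3 -c "
from cell import env
print(env.job_done())"
```

```text
the job is handed in; nothing more can be done
None
```

The unit sits square on the pan, about 0.5 mm off centre by camera measurement against a 1.5 mm margin. The bar key was pressed to its stop and released, nothing else was touched, and the job is handed in.

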